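Screw the hex plug into the flow cell's port

TASK

Take the hex-headed plug out of its white stand and close the port neck of the aluminium flow cell with it: set it upright in the neck, turn it backward (counter-clockwise from above) until you feel it drop into the thread starts, then screw it forward (clockwise) until its flange is fully home on the neck's rim, and let go. Do it gently and never force it against the thread or in crooked, and leave the other things on the bench where they stand.

Things in the scene. Friction and masses are not known exactly. Their poses are not given: they have to be found in the camera images.
- plug: steel plug, about 0.15 kg, upright in the white stand's hole. Origin: centre of the underside of its flange; z up its axis. Flange 46 mm across, z 0 to 5 mm. Stem 23.6 mm with tapered nose, down to z = -27 mm; on it three round lugs 120 deg apart (the first on the plug's x axis), 4.2 mm thick, reaching 16.5 mm from the axis, underside at z = -19.8 mm
- hex_head (a point): point on the plug's axis 22 mm above the flange's underside, where to grip its hexagonal head: 32 mm across flats, 37 mm across corners, from 5 to 34 mm above the flange's underside; opposite flats face along the plug's own x axis and along the directions 60 and 120 deg from it
- port_rim (a point): centre of the rim (top face) of the cell's port neck, 64 mm above the bench. The neck is an upright tube, 49 mm outside, 35.8 mm inside, 29 mm deep. The plug set in from above rests with its flange 13.8 mm above the rim; dropped into the thread starts 6 to 7.5 mm; fully home 0 mm
- thread_top (a point): point on the neck's axis 6 mm below the rim, level with the flat top of its three-start thread (26.4 mm inside diameter), whose angle is not reported. The top has 3 openings 120 deg apart, each 25 deg wide (a lug takes 16); just counter-clockwise of each stands a 3.6 mm stop. Turned back (at most 95 deg) under light pressure, the lugs drop in at the openings; turned forward first, they hit the stops
- neck_floor (a point): point on the neck's axis at its floor, 29 mm below the rim. The thread between is right-hand, lead 24 mm a turn: after the drop 90 to 115 deg clockwise draws the flange onto the rim. Play of a lug: 1.3 mm up and down, 1.2 mm sideways. It turns with under 0.1 N m and stays where it is left. Pressing over 20 N, over 0.8 N m against a stop, or tightening with over 0.5 N m spoils it
- cell: the flow cell, fixed to the bench: steel base plate 110 x 90 x 8 mm, aluminium body 84 x 70 mm up to 32 mm, short brass hose barbs at its y ends, and the port neck standing upright in its middle. Origin: centre of its underside on the bench
- stand: white plastic stand, fixed, 72 x 72 mm and 36 mm high on a 86 mm square foot 4 mm thick, with a 37 mm round hole in its middle in which the plug stands, its flange lying on the top. Origin: centre of its underside on the bench
- vial_a: bystander: empty clear vial, 32 mm across, 70 mm high; origin at the centre of its underside
- vial_b: bystander: empty clear vial, 32 mm across, 70 mm high; origin at the centre of its underside
- bottle_small: bystander: white capped bottle, 46 mm across, 102 mm high; origin at the centre of its underside
- timer: bystander: flat white timer, 62 x 62 x 18 mm; origin at the centre of its underside
- jar: bystander: white capped jar, 58 mm across, 97 mm high; origin at the centre of its underside
- jar_wide: bystander: wide white jar with a screw lid, 78 mm across, 84 mm high; origin at the centre of its underside
- calculator: bystander: pocket calculator, 130 x 75 x 14 mm; origin at the centre of its underside
Not all that is in view belongs to the job. Leave any black or yellow look-alike of the plug alone.

How it is judged (in metres and radians):
On the way:
1. the plug has dropped into the thread starts: upright in the neck, its flange less than 10 mm above the rim (horizontal distance between plug and port_rim below 0.003 m and angle between plug's own z axis and vertical below 0.1 rad and z of plug in the frame of port_rim below 0.01 m), for 0.1 s.
At the end, for the whole second after the job is handed in: the plug is screwed fully home: flange within 1.2 mm of the neck's rim, within 3 mm of its centre, tilted less than 0.05 rad, at rest and released (horizontal distance between plug and port_rim below 0.003 m and angle between plug's own z axis and vertical below 0.05 rad and z of plug in the frame of port_rim below 0.0012 m and linear speed of plug below 0.01 m/s and contact force between the fingers and plug below 0.1 N); the robot touches nothing.
It fails at once if the plug is forced against the port or its thread with more than 80 N before it is home (flange more than 2 mm above the rim) (contact force between plug and cell above 80 N and z of plug in the frame of port_rim above 0.002 m).
It fails at once if the plug is overtightened (contact forces in the port adding up to more than 400 N) (contact force between plug and cell above 400 N).
It fails at once if the plug is tilted more than 0.15 rad while in the neck (horizontal distance between plug and port_rim below 0.012 m and z of plug in the frame of port_rim below 0.016 m and angle between plug's own z axis and vertical above 0.15 rad).
It fails at once if a bystander is moved more than 30 mm or tipped over (distance of any of vial_a, vial_b, bottle_small, timer, jar, jar_wide, calculator from where it was at the start of the episode above 0.03 m or angle between any of vial_a, vial_b, bottle_small, jar, jar_wide's own z axis and vertical above 0.5 rad).
It also fails if it takes over 72 s, if anything falls off the work surface, if the arm or the gripper's body presses on something with over 40 N, if the wrist force passes 120 N, or if a joint passes its speed limit or range.

ROBOT

A 6-joint arm with a two-finger parallel gripper is mounted at the origin on a cart in front of the work surface, level with it; the furniture and walls round the work are solid. World frame = base frame: x ahead of the robot, y to its left, z up, the work surface at z = 0. Lengths are in mm, angles in rad, forces in N, time in s.
With the tool pointing down it reaches from about 350 to 875 mm from the base axis. Payload 4.2 kg.
Tool frame: the origin (TCP) lies at the very end of the fingers, on their centre line; the grasp point (between the pads) lies arm.grip_depth behind it (arm.grip_depth is the distance from the TCP to the grasp point, in mm); z points along the fingers, y is the direction in which the jaws open and shut (so a half turn about z gives the same grasp; the last joint's range is limited). The gripper opens to 85 mm and grips with 20 to 120 N. Pads are 22 mm wide; open, the fingers measure 114 mm over their backs; the gripper's body (76 mm by 85 mm) begins 54 mm behind the grasp point. The pads swing forward as they close: fully open they stand 13 mm farther back than shut.
Start: joints at [-1.022, 0.385, 0.008, 0, -1.194, -0.259], TCP at [178.616, -598.912, 231.312] pointing down, gripper open.
Joint ranges: [-3.14, 3.14], [-1.21, 2.06], [-1.07, 1.41], [-3.16, 2.05], [-2.99, -0.16], [-3.1, 3.1]. Speed limits (rad/s): [2.79, 2.79, 3.14, 3.14, 3.14, 3.14].

INTERFACE

Orientations are given as a unit quaternion [x, y, z, w].
In Python, from bench import arm, optics, workorder gives the robot as it stands. The module is installed in compiled form; this text tells all that it offers.
- The arm moves only by the tool play_rows, never from a script. Its arguments are lists of equal length, an entry for each row: "travel": the shift along the tool's x, y, z in m, a list of three; "rotation": the turn, a rotation vector about the tool's x, y, z in rad, a list of three; "grip": the opening, from 0 (shut) to 1 (fully open). In form: {"travel": [[x, y, z], ...], "rotation": [[rx, ry, rz], ...], "grip": [grip, ...]}. A call has 1 to 12 rows; each row shifts and turns the commanded pose from where the row before left it, along the tool's axes as they then stand; what a row does not reach is not made up. A row lasts 1/12 s, in which the tool goes at most 41.7 mm and 7.16 degrees, less where a joint would pass 70% of its speed; a pose out of reach is approached as far as the arm can. A call is refused whole if a number of a shift passes 0.0417 or a number of a turn 0.125, either way. A call with a gripper value outside its range is refused whole. The fingers move at their own pace and stop on an object; the grip force is fixed at half the most. Time passes only in rows, so rows that do not move let the fingers close. It gives the time, the measured TCP pose, the force and the opening at its end, in the units of the state.
- arm.read_state(): the state, without advancing time (a new reading comes with each control period).
- optics.get_image(name): name is "side" or "top" or "wrist"; returns a dict with "image" (400x640x3 uint8, blue, green, red), "depth" (400x640 float32, mm along the optical axis (not along the pixel's ray), 0 where there is no reading), "camera_matrix" (3x3 intrinsics, pixels), "k1" (the pictures are not rectified: a ray, as slopes to the right and down, at radius r is drawn at 1 + k1 r^2 times it, then the intrinsics apply), "R" (3x3) and "t" (3): a world point X has camera coordinates R X + t; the wrist camera has in their place "hand_eye" (4x4, takes a point from camera to tool coordinates, whose origin is the TCP and whose axes are the flange's). Camera axes: x right, y down, z forward; pixel columns grow to the right and rows downward; lengths in mm; the calibration is good to about 2 mm. A picture is of the moment at which its call begins: read the wrist's pose just before it.
- workorder.job_done(): hands the job in, once; it reports no verdict.
The state is a dict: "clock": time; "joints": joint angles; "joint_vel": joint speeds; "joint_efforts": joint torques, N m; "position": TCP position; "ee_rot": TCP orientation; "contact_force": force on the tool from outside, world axes, zero at the start; "wrist_torque": the same for the moment, N m; "gripper_width": finger opening in mm.
Only numpy, scipy, OpenCV 4.12 (cv2) and the standard library are available. Lean on these libraries where they do the work, as an engineer would, in place of code of your own. Each camera call takes 0.05 s, during which the arm holds its last target. There are 200 camera calls.

## Working session

There is one attempt and no reset: what is moved stays moved. The work goes in short steps, Python scripts to look and compute and a tool call to move; the robot and the scene stay as the last step left them, time stands still between calls to the robot, and variables do not carry over. Pictures are saved under pics/ and viewed, about 8 in all and at most 12, crops included, and the job is handed in when it is done.

Besides the shell and the picture viewer there is one more tool, called after "Request:" by a JSON object that holds its "fn" and its "kwargs", one argument or row to a line. play_rows: Moves the arm, as the interface text tells. Its arguments: {"type":"object","properties":{"travel":{"type":"array","items":{"type":"array","items":{"type":"number"}}},"rotation":{"type":"array","items":{"type":"array","items":{"type":"number"}}},"grip":{"type":"array","items":{"type":"number"}}},"required":["travel","rotation","grip"]}

```bash
mkdir -p pics
cat > h.py <<'E'
import numpy as np, cv2
from bench import arm, optics, workorder
from scipy.spatial.transform import Rotation as Ro
def cam(n):
    s=arm.read_state(); d=optics.get_image(n); K=np.array(d["camera_matrix"])
    if n=="wrist":
        H=np.array(d["hand_eye"]); R0=Ro.from_quat(s["ee_rot"]).as_matrix()
        d["Rw"]=R0@H[:3,:3]; d["c"]=R0@H[:3,3]+np.array(s["position"])
    else:
        R=np.array(d["R"]); d["Rw"]=R.T; d["c"]=-R.T@np.array(d["t"])
    d["K"]=K; return d
def slopes(d,u,v):
    k=d["k1"]; K=d["K"]; x=(u-K[0,2])/K[0,0]; y=(v-K[1,2])/K[1,1]; a,b=x,y
    for _ in range(20):
        f=1+k*(a*a+b*b); a,b=x/f,y/f
    return np.array([a,b,np.ones_like(a)])
def plane(d,u,v,z):
    r=d["Rw"]@slopes(d,np.float64(u),np.float64(v)); return d["c"]+r*(z-d["c"][2])/r[2]
def cloud(d):
    v,u=np.mgrid[0:400,0:640].astype(float); s=slopes(d,u,v)
    return (np.einsum('ij,jkl->kli',d["Rw"],s*d["depth"])+d["c"])
E
python3 - <<'E'
from h import *
s=arm.read_state(); print(s, arm.grip_depth)
for n in("top","side"):
    d=cam(n); cv2.imwrite(f"pics/{n}0.png",d["image"]); print(n,d["c"],d["Rw"][:,2],d["k1"],d["K"][0,0])
E
```

```text
{'clock': 0.0, 'joints': array([-1.02240826e+00,  3.85584806e-01,  6.59880353e-03, -5.41405933e-04,
       -1.19397908e+00, -2.58610824e-01]), 'joint_vel': array([-0.00038324,  0.00027133, -0.00148534,  0.00118563, -0.00062   ,
       -0.0002928 ]), 'joint_efforts': array([ 3.20261579e-04, -3.92293167e+01,  1.88405460e+01,  4.18624565e+00,
       -4.50421343e-03, -7.05626150e-06]), 'position': array([ 178.45077075, -598.36282361,  230.18765714]), 'ee_rot': array([-1.44283292e-01,  9.89535797e-01,  1.09608104e-03, -1.94371379e-04]), 'contact_force': array([-0.01431671,  0.54740384,  0.72867132]), 'wrist_torque': array([0.02198777, 0.0018224 , 0.01856417]), 'gripper_width': 85.53548248208396} 18.700000000000003
top [ 391.8187756   -36.71569674 1151.05816355] [ 0.10045468  0.01501754 -0.99482829] -0.03799830580769065 377.0737644760978
side [ 420.34758447 -770.67316226  648.05253018] [ 0.06957579  0.78379642 -0.61710808] -0.025072324278914114 370.3546914044216
```

View pics/top0.png

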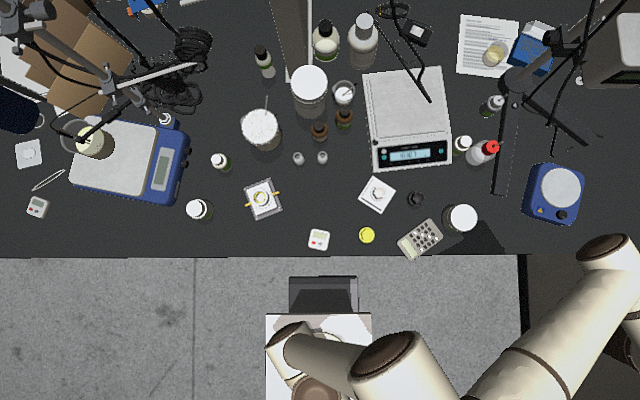

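View pics/side0.png

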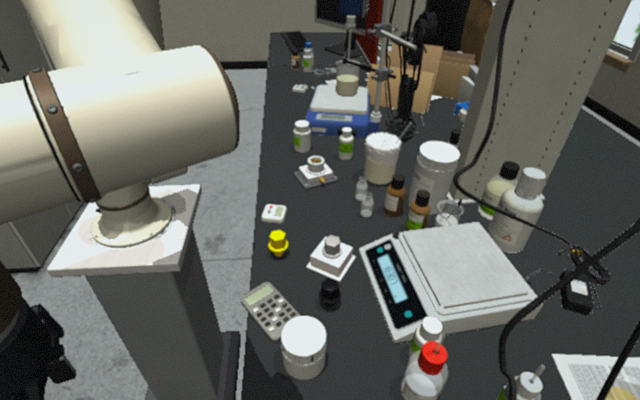

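The top view shows the white stand with the plug at about (377,194) and the cell at about (263,199). The black look-alike is at (415,199) and the yellow one at (367,235).

Run:
```python
from h import *
d=cam("top")
print("plug",plane(d,377,193,70),"neck",plane(d,263,198,64))
P=cloud(d); np.set_printoptions(precision=1,suppress=True)
for (u,v),lo,hi in(((377,194),60,80),((377,194),28,40),((263,198),55,70)):
    Q=P[v-22:v+22,u-22:u+22].reshape(-1,3); m=(Q[:,2]>lo)&(Q[:,2]<hi); q=Q[m]; print(m.sum(),q.mean(0),(q.max(0)+q.min(0))/2,np.ptp(q,axis=0))
for n,(u,v) in dict(calc=(420,238),jarw=(462,217),black=(415,199),yel=(367,235),vial1=(298,158),vial2=(322,158),balance=(410,120)).items(): print(n,P[v,u])
```

```text
plug [ 504.79842127 -173.12836633   70.        ] neck [494.76089961 156.98256036  64.        ]
112 [ 508.6 -178.3   69.6] [ 509.1 -179.1   68.9] [32.3 34.3 12.4]
440 [ 508.  -177.5   35.2] [ 508.7 -177.5   34.2] [96.2 95.9 11.4]
149 [498.9 167.1  61.9] [498.2 166.   62. ] [46.4 46.8 13.8]
calc [ 373.7 -306.5   10.4]
jarw [ 432.3 -409.6   85.3]
black [ 486.8 -283.5   62.9]
yel [ 384.8 -142.3   64.7]
vial1 [612.2  55.1  59.8]
vial2 [613.  -15.4  50.8]
balance [ 716.2 -273.3   80.6]
```

Request:
{"fn": "play_rows", "kwargs": {
  "travel": [
    [-0.03, 0.021, 0],
    [-0.036, 0.0255, 0],
    [-0.036, 0.0255, 0],
    [-0.036, 0.0255, 0],
    [-0.036, 0.0255, 0],
    [-0.036, 0.0255, 0],
    [-0.036, 0.0255, 0],
    [-0.036, 0.0255, 0],
    [-0.036, 0.0255, 0],
    [-0.036, 0.0255, 0],
    [-0.036, 0.0255, 0],
    [-0.03, 0.021, 0]
  ],
  "rotation": [
    [0, 0, 0],
    [0, 0, 0],
    [0, 0, 0],
    [0, 0, 0],
    [0, 0, 0],
    [0, 0, 0],
    [0, 0, 0],
    [0, 0, 0],
    [0, 0, 0],
    [0, 0, 0],
    [0, 0, 0],
    [0, 0, 0]
  ],
  "grip": [1, 1, 1, 1, 1, 1, 1, 1, 1, 1, 1, 1]
}}

```text
clock: 1.15
position: [482.1, -211.3, 231.3]
ee_rot: [-0.145, 0.989, 0.0, 0.0]
contact_force: [0.3, -0.3, 0.6]
gripper_width: 85.6
```

Run:
```python
from h import *
s=arm.read_state(); print(s["clock"],s["position"],s["ee_rot"],s["joints"]); d=cam("wrist"); print(d["hand_eye"],d["k1"],d["K"]); cv2.imwrite("pics/w1.png",d["image"])
```

```text
1.15 [ 482.09438557 -211.25943875  231.30248996] [-1.44883745e-01  9.89448681e-01  8.31637741e-05  4.53100984e-05] [-1.04648387e-01  2.16955583e-01 -2.32404561e-01 -2.03816649e-04
 -1.12138955e+00 -1.17526844e+00]
[[-8.86142961e-04 -9.60775955e-01 -2.77324323e-01  7.18511374e+01]
 [ 9.99999391e-01 -6.68856484e-04 -8.78109760e-04  1.20883947e+00]
 [ 6.58176571e-04 -2.77324932e-01  9.60775962e-01 -1.43763233e+02]
 [ 0.00000000e+00  0.00000000e+00  0.00000000e+00  1.00000000e+00]] -0.03795909858102124 [[304.1995301    0.         317.28686004]
 [  0.         304.1995301  200.33031255]
 [  0.           0.           1.        ]]
```

View pics/w1.png

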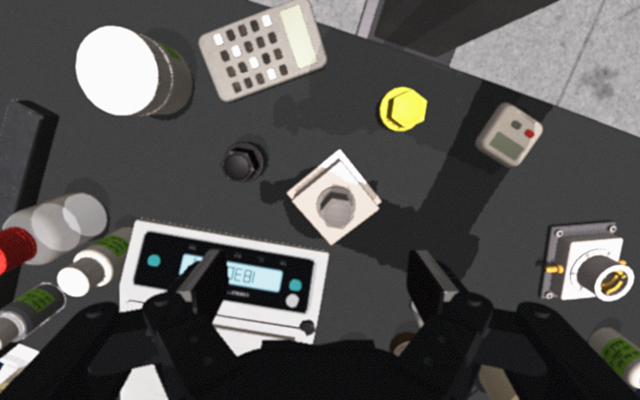

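Run:
```python
from h import *
np.set_printoptions(precision=1,suppress=True)
d=cam("wrist"); P=cloud(d)
for (u,v),lo,hi in(((336,205),60,80),((336,205),38,45),((336,205),30,38),((607,278),56,70)):
    y0,y1,x0,x1=v-45,v+45,u-50,min(u+50,640)
    Q=P[y0:y1,x0:x1]; m=(Q[...,2]>lo)&(Q[...,2]<hi)&(np.hypot(*(np.moveaxis(Q,2,0)[:2]-P[v,u,:2][:,None,None]))<70); q=Q[m]
    print(m.sum(),np.median(q[:,2]),q.mean(0),(q.max(0)+q.min(0))/2,np.ptp(q,axis=0))
    if m.sum()<10: continue
    w=[np.ptp(np.percentile(q[:,0]*np.cos(a)+q[:,1]*np.sin(a),[1,99])) for a in np.radians(range(0,180,5))]
    print(np.array(w))
c=cv2.resize(d["image"][140:260,260:420],None,fx=5,fy=5,interpolation=cv2.INTER_CUBIC); cv2.imwrite("pics/c1.png",c)
```

```text
842 71.75554007396315 [ 503.9 -182.1   71.3] [ 505.1 -181.4   67.1] [33.5 35.6 14.1]
[31.9 31.5 31.8 32.1 32.5 33.  33.2 33.2 33.4 33.3 33.  32.7 32.1 31.7
 31.7 32.  32.4 32.9 33.  33.  32.9 32.6 32.3 31.7 31.2 30.9 31.1 31.5
 32.  32.5 33.1 33.3 33.3 33.2 32.9 32.4]
706 41.05668698097094 [ 499.3 -183.9   40.4] [ 506.8 -180.    41.4] [93.2 96.1  6.9]
[81.6 82.2 81.9 81.8 81.4 80.9 79.1 77.5 75.2 72.2 69.7 69.2 69.9 71.1
 73.9 75.9 78.3 80.4 81.4 81.6 81.6 81.8 82.2 82.  80.4 78.3 75.6 72.5
 70.7 69.6 69.7 70.7 73.3 75.1 77.1 79.5]
2131 37.043319031316855 [ 501.9 -183.1   36.9] [ 506.  -181.4   34. ] [95.7 98.6  8. ]
[88.  89.2 89.5 89.4 88.6 87.3 85.5 83.1 80.4 77.5 74.4 71.7 73.4 76.8
 80.3 83.2 86.1 88.2 89.6 90.5 91.1 91.1 90.5 88.9 86.9 84.4 81.5 78.3
 74.4 71.4 72.3 75.4 78.7 81.6 84.2 86.4]
1081 63.54481959568187 [495.  165.2  62.3] [495.7 166.6  61.4] [48.7 51.2 10.9]
[46.6 46.8 47.  47.3 47.2 46.9 46.9 46.9 47.  47.1 47.3 47.3 47.7 47.8
 47.8 47.6 47.1 47.7 48.  47.7 47.7 47.6 47.4 47.3 47.3 47.  46.8 46.6
 46.4 46.4 46.1 46.  46.1 46.1 46.3 46.2]
```

View pics/c1.png

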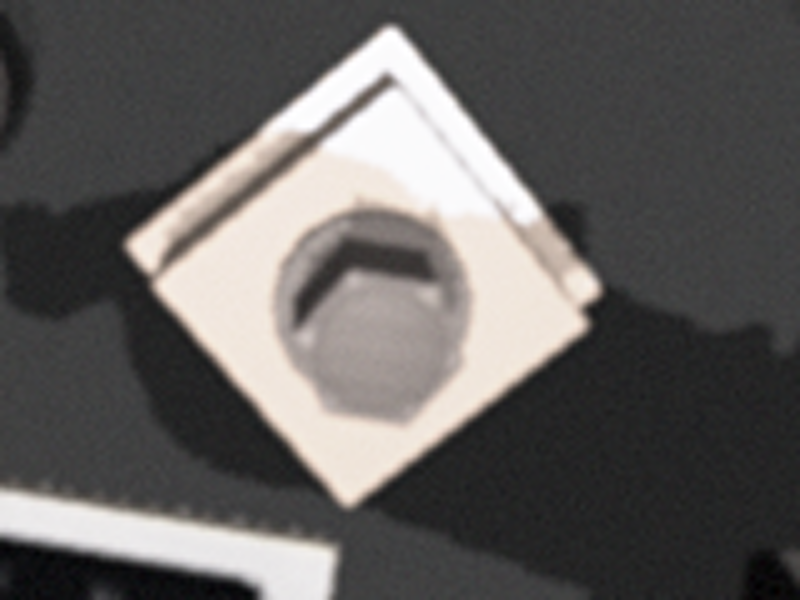

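The crop shows the hex head upright in the stand, its lower flat nearly level in the image. It measures about (504,-182), and the widths put the flats near 5, 65 and 125 deg.

Request:
{"fn": "play_rows", "kwargs": {
  "travel": [
    [-0.0294, 0.0218, 0],
    [0, 0, 0.012],
    [0, 0, 0.012],
    [0, 0, 0.012],
    [0, 0, 0.012],
    [0, 0, 0.012],
    [0, 0, 0.012],
    [0, 0, 0.012],
    [0, 0, 0.012],
    [0, 0, 0],
    [0, 0, 0],
    [0, 0, 0]
  ],
  "rotation": [
    [0, 0, 0],
    [0, 0, -0.125],
    [0, 0, -0.125],
    [0, 0, -0.125],
    [0, 0, -0.125],
    [0, 0, -0.125],
    [0, 0, -0.125],
    [0, 0, -0.125],
    [0, 0, -0.125],
    [0, 0, -0.125],
    [0, 0, -0.125],
    [0, 0, -0.125]
  ],
  "grip": [1, 1, 1, 1, 1, 1, 1, 1, 1, 1, 1, 1]
}}

```text
clock: 2.25
position: [502.4, -184.7, 134.7]
ee_rot: [0.741, -0.671, -0.001, 0.0]
contact_force: [-0.7, -0.6, 0.2]
gripper_width: 85.6
```

```bash
cat >> h.py <<'E'
def tooly():
    s=arm.read_state(); R=Ro.from_quat(s["ee_rot"]).as_matrix(); return s,R,np.degrees(np.arctan2(R[1,1],R[0,1]))
def hexfit(d,c,zt,tol=5,r=24):
    P=cloud(d); m=(abs(P[...,2]-zt)<tol)&(np.hypot(P[...,0]-c[0],P[...,1]-c[1])<r)
    q=P[m]; h=cv2.convexHull(q[:,:2].astype(np.float32)).reshape(-1,2); w=[]
    A=np.radians(np.arange(0,60,1))
    for a in A:
        w.append(sum(np.ptp(np.percentile(q[:,0]*np.cos(b)+q[:,1]*np.sin(b),[.5,99.5])) for b in(a,a+np.pi/3,a+2*np.pi/3))/3)
    # sym 6-fold phase of width curve
    w=np.array(w); ph=np.degrees(np.angle(-(w*np.exp(6j*A)).sum()))/6
    (cx,cy),rr=cv2.minEnclosingCircle(h); return len(q),np.median(q[:,2]),(cx,cy,rr),q.mean(0),ph%60,w.min(),w.max()
E
python3 - <<'E'
from h import *
np.set_printoptions(precision=2,suppress=True)
s,R,a=tooly(); print(s["clock"],s["position"],a,R[:,2]); d=cam("wrist"); print(hexfit(d,(504,-182),70)); cv2.imwrite("pics/w2.png",d["image"])
E
```

```text
2.25 [ 502.37 -184.73  134.73] -174.297458643951 [-0.  0. -1.]
(1694, np.float64(71.77810376592636), (505.3307189941406, -181.1864013671875, 18.532012939453125), array([ 505.15, -182.51,   71.63]), np.float64(7.18231815269025), np.float64(31.796674545037188), np.float64(34.08839914369279))
```

View pics/w2.png

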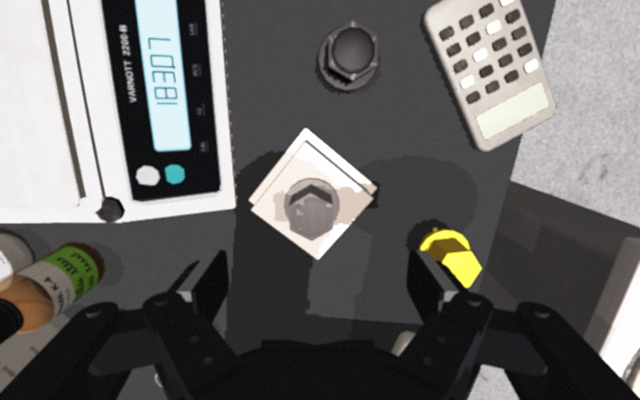

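The wrist view shows the plug centred in the stand at (313,205), with both fingers clear of it and of the look-alikes. Next I descend and close.

Request:
{"fn": "play_rows", "kwargs": {
  "travel": [
    [-0.0026, -0.0031, 0.01],
    [0, 0, 0.02],
    [0, 0, 0.02],
    [0, 0, 0.02],
    [0, 0, 0.016],
    [0, 0, 0.008],
    [0, 0, 0],
    [0, 0, 0],
    [0, 0, 0],
    [0, 0, 0],
    [0, 0, 0],
    [0, 0, 0]
  ],
  "rotation": [
    [0, 0, -0.015],
    [0, 0, 0],
    [0, 0, 0],
    [0, 0, 0],
    [0, 0, 0],
    [0, 0, 0],
    [0, 0, 0],
    [0, 0, 0],
    [0, 0, 0],
    [0, 0, 0],
    [0, 0, 0],
    [0, 0, 0]
  ],
  "grip": [1, 1, 1, 1, 1, 1, 1, 0.6, 0, 0, 0, 0]
}}

```text
clock: 3.3
position: [506.9, -181.5, 42.5]
ee_rot: [0.745, -0.667, 0.001, -0.001]
contact_force: [-0.7, 0.8, -1.0]
gripper_width: 31.0
```

Request:
{"fn": "play_rows", "kwargs": {
  "travel": [
    [0, 0, 0],
    [0, 0, 0],
    [0, 0, 0],
    [0, 0, 0]
  ],
  "rotation": [
    [0, 0, 0],
    [0, 0, 0],
    [0, 0, 0],
    [0, 0, 0]
  ],
  "grip": [0, 0, 0, 0]
}}

```text
clock: 3.63
position: [506.8, -181.5, 42.4]
ee_rot: [0.745, -0.667, 0.001, -0.001]
contact_force: [-0.9, 1.2, 6.3]
gripper_width: 31.1
```

Request:
{"fn": "play_rows", "kwargs": {
  "travel": [
    [0, 0, -0.005],
    [0, 0, -0.01],
    [0, 0, -0.015],
    [0, 0, -0.02],
    [0, 0, -0.02],
    [0, 0, -0.02],
    [0, 0, -0.01],
    [0, 0, 0],
    [0, 0, 0]
  ],
  "rotation": [
    [0, 0, 0],
    [0, 0, 0],
    [0, 0, 0],
    [0, 0, 0],
    [0, 0, 0],
    [0, 0, 0],
    [0, 0, 0],
    [0, 0, 0],
    [0, 0, 0]
  ],
  "grip": [0, 0, 0, 0, 0, 0, 0, 0, 0]
}}

```text
clock: 4.38
position: [505.5, -181.2, 141.2]
ee_rot: [0.744, -0.668, -0.0, -0.0]
contact_force: [-0.2, -0.7, -2.0]
gripper_width: 31.5
```

Run:
```python
from h import *
np.set_printoptions(precision=2,suppress=True)
s,R,a=tooly(); print(s["position"],a,R[:,2],s["contact_force"],s["joints"]); t=np.array([495.5,166])-s["position"][:2]; print("tool delta",R[:2,:2].T@t, R)
d=cam("wrist"); cv2.imwrite("pics/w3.png",d["image"][100:,100:540]); d=cam("side");cv2.imwrite("pics/s3.png",cv2.resize(d["image"][150:300,250:450],None,fx=4,fy=4))
```

```text
[ 505.51 -181.2   141.23] -173.78576170553876 [ 0.  0. -1.] [-0.25 -0.7  -1.97] [-0.04  0.32 -0.33 -0.   -0.91  0.15]
tool delta [-346.25  -27.63] [[ 0.11 -0.99  0.  ]
 [-0.99 -0.11  0.  ]
 [-0.   -0.   -1.  ]]
```

View pics/s3.png

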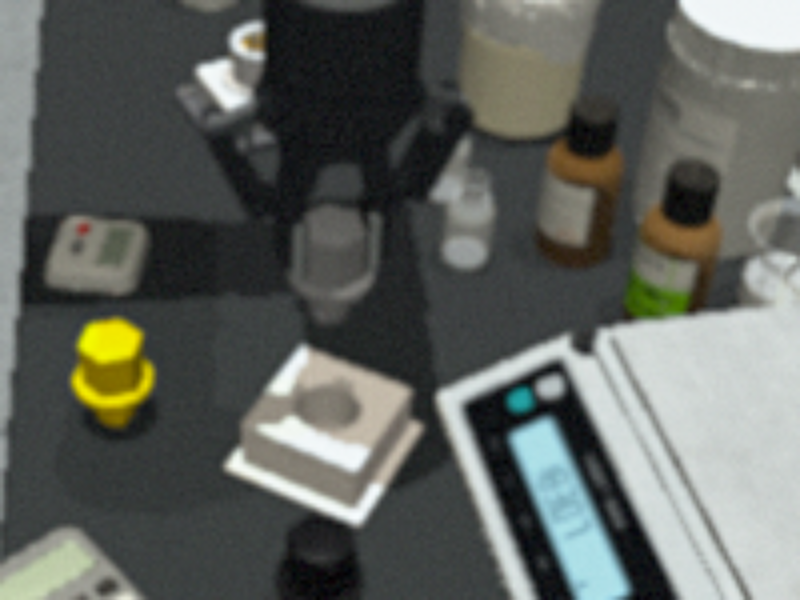

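The side view shows the plug hanging upright between the fingers at about (335,255), with the stand now empty. Now I carry it towards the neck.

Request:
{"fn": "play_rows", "kwargs": {
  "travel": [
    [-0.02, -0.0025, -0.002],
    [-0.029, -0.0025, -0.002],
    [-0.029, -0.0025, 0],
    [-0.029, -0.0025, 0],
    [-0.029, -0.0025, 0],
    [-0.029, -0.0025, 0],
    [-0.029, -0.0025, 0],
    [-0.029, -0.0025, 0],
    [-0.029, -0.0025, 0],
    [-0.02, -0.0025, 0],
    [-0.01, -0.0025, 0],
    [0, 0, 0]
  ],
  "rotation": [
    [0, 0, 0],
    [0, 0, 0],
    [0, 0, 0],
    [0, 0, 0],
    [0, 0, 0],
    [0, 0, 0],
    [0, 0, 0],
    [0, 0, 0],
    [0, 0, 0],
    [0, 0, 0],
    [0, 0, 0],
    [0, 0, 0]
  ],
  "grip": [0, 0, 0, 0, 0, 0, 0, 0, 0, 0, 0, 0]
}}

```text
clock: 5.48
position: [502.4, 103.5, 144.1]
ee_rot: [0.745, -0.667, -0.0, 0.001]
contact_force: [0.4, 0.2, -1.4]
gripper_width: 31.1
```

Run:
```python
from h import *
np.set_printoptions(precision=2,suppress=True)
s,R,a=tooly(); print(s["clock"],s["position"],a,R[:,2],s["contact_force"],s["wrist_torque"])
d=cam("wrist"); cv2.imwrite("pics/w4.png",d["image"]); np.savez("w4.npz",**{k:d[k] for k in("image","depth","K","k1","Rw","c")})
P=cloud(d); m=(abs(P[...,2]-63.5)<2.5)&(np.hypot(P[...,0]-495,P[...,1]-166)<40); q=P[m]; print(m.sum(),np.median(q[:,2]),cv2.minEnclosingCircle(q[:,:2].astype(np.float32)))
```

```text
5.4833 [502.4 103.5 144.1] -173.60092626404378 [-0. -0. -1.] [ 0.39  0.16 -1.44] [0.01 0.01 0.01]
0 nan ((0.0, 0.0), 0.0)
  return _methods._mean(a, axis=axis, dtype=dtype,
  ret = ret.dtype.type(ret / rcount)
```

View pics/w4.png

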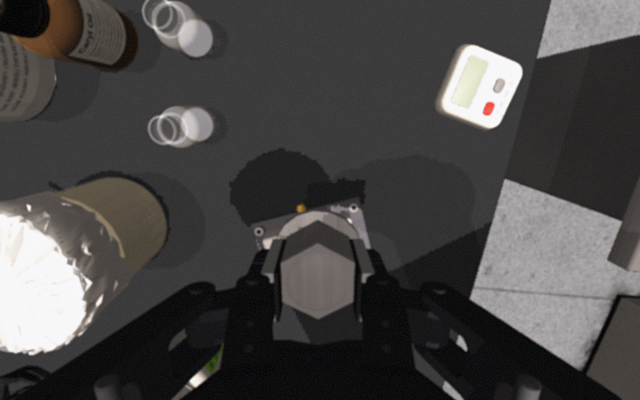

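The neck is hidden behind the held plug in this view. I'll go past it so that it falls under the camera.

Request:
{"fn": "play_rows", "kwargs": {
  "travel": [
    [-0.02, -0.001, 0],
    [-0.03, -0.0015, 0],
    [-0.03, -0.0015, 0],
    [-0.03, -0.0015, 0],
    [-0.0165, -0.0015, 0],
    [0, 0, 0],
    [0, 0, 0]
  ],
  "rotation": [
    [0, 0, 0],
    [0, 0, 0],
    [0, 0, 0],
    [0, 0, 0],
    [0, 0, 0],
    [0, 0, 0],
    [0, 0, 0]
  ],
  "grip": [0, 0, 0, 0, 0, 0, 0]
}}

```text
clock: 6.12
position: [495.4, 227.8, 144.6]
ee_rot: [0.745, -0.668, -0.0, 0.001]
contact_force: [-0.1, -0.6, -2.2]
gripper_width: 31.3
```

Run:
```python
from h import *
np.set_printoptions(precision=2,suppress=True)
s,R,a=tooly(); print(s["clock"],s["position"],a,R[:,2],s["contact_force"])
d=cam("wrist"); cv2.imwrite("pics/w5.png",d["image"])
P=cloud(d); m=(abs(P[...,2]-64)<4)&(np.hypot(P[...,0]-495,P[...,1]-166)<32); q=P[m]; print(m.sum(),np.median(q[:,2]),q.mean(0),cv2.minEnclosingCircle(q[:,:2].astype(np.float32)),q.min(0),q.max(0))
p=s["position"]; h=hexfit(d,p,p[2]+28,5,26); print(h, h[3]-p)
```

```text
6.1167 [495.44 227.83 144.56] -173.75230164631296 [-0. -0. -1.] [-0.12 -0.62 -2.24]
1987 64.99463111728016 [495.2  166.62  64.71] ((495.4200134277344, 167.1533660888672), 24.65814208984375) [471.01 142.87  60.02] [519.35 191.73  67.21]
(5092, np.float64(173.85320254803096), (496.0733337402344, 222.26983642578125, 25.33399772644043), array([494.4 , 225.39, 173.6 ]), np.float64(58.6913523631449), np.float64(38.99083324637659), np.float64(40.18551724799252)) [-1.04 -2.45 29.04]
```

View pics/w5.png

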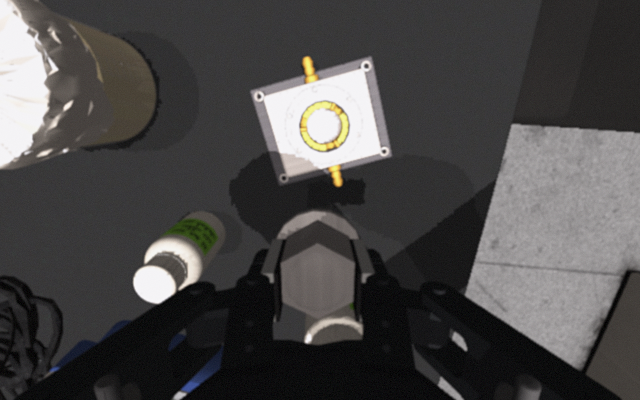

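The neck is in plain view at about (323,126). It measures (495.3,166.8) with a 24.65 mm radius against the true 24.5 mm. Now I measure where the plug sits in the hand.

Run:
```python
from h import *
np.set_printoptions(precision=2,suppress=True)
s,R,a=tooly(); p=s["position"]; d=cam("wrist"); P=cloud(d); T=(P-p)@R
for zl in (-31.5,-28): 
    pass
m=(abs(T[...,2]+29.2)<2.5)&(abs(T[...,1])<13)&(abs(T[...,0])<30); q=T[m]; print(len(q),np.median(q,axis=0))
for y in range(-12,13,3):
    k=abs(q[:,1]-y)<1.5; print(y,np.percentile(q[k,0],[1,99]),np.median(q[k,2]))
# flange: z about -? 
m=(T[...,2]>-8)&(T[...,2]<5)&(abs(T[...,1])<25)&(abs(T[...,0])<30)&(d["depth"]>0); q=T[m]; print("flange",len(q),np.median(q,axis=0),q[:,0].max())
for z in range(-8,5): print(z,(m&(abs(T[...,2]-z)<.5)).sum(),end=" ")
i=d["image"].astype(int); v,u=np.mgrid[0:400,0:640]
```

```text
3752 [  1.63   0.61 -29.44]
-12 [-10.93  11.  ] -28.616454348046123
-9 [-12.64  12.4 ] -29.212943592867266
-6 [-13.79  13.97] -29.506753387420872
-3 [-15.48  15.57] -29.60750540680835
0 [-17.68  17.71] -29.503696473882687
3 [-17.47  17.93] -29.555324864678685
6 [-16.36  16.02] -29.57873088505385
9 [-13.96  14.5 ] -29.508374088283816
12 [-12.56  12.82] -29.349953999078075
flange 1592 [15.46  1.43  0.22] 22.75838141325373
-8 32 -7 63 -6 71 -5 54 -4 42 -3 43 -2 47 -1 116 0 539 1 433 2 77 3 42 4 26
```

Request:
{"fn": "play_rows", "kwargs": {
  "travel": [
    [0.015, 0.0012, 0],
    [0.02, 0.0016, 0],
    [0.016, 0.0013, 0],
    [0.0096, 0.0008, 0],
    [0, 0, 0.01],
    [0, 0, 0.013],
    [0, 0, 0.013],
    [0, 0, 0.006],
    [0, 0, 0],
    [0, 0, 0]
  ],
  "rotation": [
    [0, 0, 0],
    [0, 0, 0],
    [0, 0, 0],
    [0, 0, 0],
    [0, 0, 0],
    [0, 0, 0],
    [0, 0, 0],
    [0, 0, 0],
    [0, 0, 0],
    [0, 0, 0]
  ],
  "grip": [0, 0, 0, 0, 0, 0, 0, 0, 0, 0]
}}

```text
clock: 7.05
position: [497.6, 167.5, 103.1]
ee_rot: [0.745, -0.668, 0.0, 0.0]
contact_force: [1.1, -0.3, -1.7]
gripper_width: 31.3
```

```bash
cat > st.py <<'E'
from h import *
np.set_printoptions(precision=2,suppress=True)
s,R,a=tooly(); print(s["clock"],s["position"],round(a,1),R[:2,2],s["contact_force"],s["wrist_torque"],s["joints"][5],"to neck in tool",R.T@(np.array([497.1,167.0,82.8])-s["position"]))
E
python3 st.py
```

```text
7.05 [497.57 167.55 103.06] -173.7 [-0. -0.] [ 1.15 -0.29 -1.75] [-0.01  0.02  0.06] -0.5253459806102655 to neck in tool [ 0.48  0.51 20.26]
```

Request:
{"fn": "play_rows", "kwargs": {
  "travel": [
    [0.0005, 0.0005, 0.003],
    [0, 0, 0.003],
    [0, 0, 0.003],
    [0, 0, 0.003],
    [0, 0, 0],
    [0, 0, 0]
  ],
  "rotation": [
    [0, 0, 0],
    [0, 0, 0],
    [0, 0, 0],
    [0, 0, 0],
    [0, 0, 0],
    [0, 0, 0]
  ],
  "grip": [0, 0, 0, 0, 0, 0]
}}

```text
clock: 7.55
position: [497.0, 167.1, 91.2]
ee_rot: [0.745, -0.667, -0.0, 0.0]
contact_force: [-0.3, -0.7, -1.5]
gripper_width: 31.2
```

```bash
python3 st.py; python3 -c "
from h import *
print(arm.read_state()['joints'])"
```

```text
7.55 [496.97 167.1   91.17] -173.7 [-0. -0.] [-0.28 -0.7  -1.51] [ 0.03 -0.01  0.01] -0.5250142413535376 to neck in tool [ 0.11 -0.12  8.37]
[ 6.34098564e-01  3.65983025e-01 -4.22658880e-01  6.01096420e-05
 -7.82484457e-01 -5.25014241e-01]
```

Request:
{"fn": "play_rows", "kwargs": {
  "travel": [
    [0, 0, 0.0015],
    [0, 0, 0.0015],
    [0, 0, 0.0015],
    [0, 0, 0.0015],
    [0, 0, 0]
  ],
  "rotation": [
    [0, 0, 0],
    [0, 0, 0],
    [0, 0, 0],
    [0, 0, 0],
    [0, 0, 0]
  ],
  "grip": [0, 0, 0, 0, 0]
}}

```text
clock: 7.97
position: [497.4, 167.2, 86.8]
ee_rot: [0.745, -0.667, 0.0, -0.0]
contact_force: [-2.6, -1.0, 8.2]
gripper_width: 31.2
```

Request:
{"fn": "play_rows", "kwargs": {
  "travel": [
    [0, 0, 0.001],
    [0, 0, 0.001],
    [0, 0, 0.0005],
    [0, 0, 0]
  ],
  "rotation": [
    [0, 0, 0],
    [0, 0, 0],
    [0, 0, 0],
    [0, 0, 0]
  ],
  "grip": [0, 0, 0, 0]
}}

```text
clock: 8.3
position: [497.5, 167.3, 86.3]
ee_rot: [0.745, -0.667, 0.001, -0.001]
contact_force: [-6.6, -1.7, 19.3]
gripper_width: 30.7
```

Contact came at TCP z of about 86.4, which is 3.6 mm above the expected seat. That matches a lug standing on a stop. I'll lift slightly, turn back a little and try again.

Request:
{"fn": "play_rows", "kwargs": {
  "travel": [
    [0, 0.0004, -0.0015],
    [0, 0, -0.0015],
    [0, 0, 0],
    [0, 0, 0],
    [0, 0, 0],
    [0, 0, 0.001],
    [0, 0, 0.001],
    [0, 0, 0.001],
    [0, 0, 0.0005],
    [0, 0, 0]
  ],
  "rotation": [
    [0, 0, 0],
    [0, 0, 0],
    [0, 0, -0.1],
    [0, 0, -0.1],
    [0, 0, -0.1],
    [0, 0, 0],
    [0, 0, 0],
    [0, 0, 0],
    [0, 0, 0],
    [0, 0, 0]
  ],
  "grip": [0, 0, 0, 0, 0, 0, 0, 0, 0, 0]
}}

```text
clock: 9.13
position: [497.4, 167.3, 85.2]
ee_rot: [0.836, -0.549, 0.001, -0.001]
contact_force: [-5.1, -1.8, 18.4]
gripper_width: 30.7
```

```bash
python3 st.py
```

```text
9.1333 [497.38 167.35  85.17] -156.6 [ 0. -0.] [-5.14 -1.79 18.37] [-0.24  1.8   0.24] -0.22730252137503842 to neck in tool [0.2  0.4  2.37]
```

Request:
{"fn": "play_rows", "kwargs": {
  "travel": [
    [0, 0, -0.0015],
    [0, 0, -0.0015],
    [0, 0, 0]
  ],
  "rotation": [
    [0, 0, 0],
    [0, 0, 0],
    [0, 0, 0]
  ],
  "grip": [0, 0, 0]
}}

```text
clock: 9.38
position: [497.1, 167.3, 86.0]
ee_rot: [0.836, -0.549, 0.0, -0.0]
contact_force: [-1.4, 0.6, 5.9]
gripper_width: 31.4
```

```bash
python3 st.py
```

```text
9.3833 [497.1  167.31  85.95] -156.6 [0. 0.] [-1.43  0.61  5.89] [-0.02  0.44  0.12] -0.22693762289199612 to neck in tool [0.29 0.13 3.15]
```

Request:
{"fn": "play_rows", "kwargs": {
  "travel": [
    [0, 0.001, 0],
    [0, 0, 0.001],
    [0, 0, 0.001],
    [0, 0, 0]
  ],
  "rotation": [
    [0, 0, 0],
    [0, 0, 0],
    [0, 0, 0],
    [0, 0, 0]
  ],
  "grip": [0, 0, 0, 0]
}}

```text
clock: 9.72
position: [497.2, 167.3, 85.4]
ee_rot: [0.836, -0.548, 0.001, -0.001]
contact_force: [-2.4, -0.9, 13.6]
gripper_width: 30.9
```

```bash
python3 st.py
```

```text
9.7167 [497.17 167.33  85.39] -156.5 [0. 0.] [-2.39 -0.87 13.58] [-0.01  0.75  0.14] -0.2265228652951482 to neck in tool [0.27 0.2  2.59]
```

```bash
cat > head.py <<'E'
from h import *
np.set_printoptions(precision=2,suppress=True)
s,R,a=tooly(); p=s["position"]; d=cam("wrist"); P=cloud(d); T=(P-p)@R
m=(abs(T[...,2]+29.2)<4)&(abs(T[...,1])<13)&(abs(T[...,0])<30); q=T[m]
print(s["clock"],p,"force",s["contact_force"],"head",len(q),np.median(q,axis=0),"worldz",np.median(P[m][:,2]))
A=np.c_[q[:,:2],np.ones(len(q))]; k=abs(q[:,2]-np.median(q[:,2]))<1.5; print("tilt slopes",np.linalg.lstsq(A[k],q[k,2],rcond=None)[0])
for y in (-9,-6,-3,3,6,9):
    k=abs(q[:,1]-y)<1.5; print(y,np.percentile(q[k,0],[1,99]),end=" ")
m=(T[...,2]>-6)&(T[...,2]<6)&(abs(T[...,1])<20)&(T[...,0]>15)&(T[...,0]<24)&(d["depth"]>0); print("flange top z",np.median(P[m][:,2]),m.sum())
m=(P[...,2]>28)&(P[...,2]<36)&(np.hypot(P[...,0]-495.3,P[...,1]-166.8)<55)&(np.hypot(P[...,0]-495.3,P[...,1]-166.8)>27); print("body top",m.sum(),np.median(P[m][:,2]) if m.any() else 0)
cv2.imwrite("pics/last.png",d["image"])
E
python3 head.py; python3 -c "
from h import *
d=cam('side');cv2.imwrite('pics/s6.png',cv2.resize(d['image'][100:220,240:400],None,fx=5,fy=5,interpolation=cv2.INTER_CUBIC))"
```

```text
9.7167 [497.17 167.33  85.39] force [-2.39 -0.87 13.58] head 3851 [  1.53   0.65 -29.52] worldz 114.90108839393328
tilt slopes [  0.    -0.01 -29.52]
-9 [-13.13  12.39] -6 [-15.09  13.96] -3 [-16.28  15.94] 3 [-17.76  17.5 ] 6 [-16.25  15.45] 9 [-14.61  13.98] flange top z 84.98050027432937 768
body top 4449 33.040316712645335
```

View pics/s6.png

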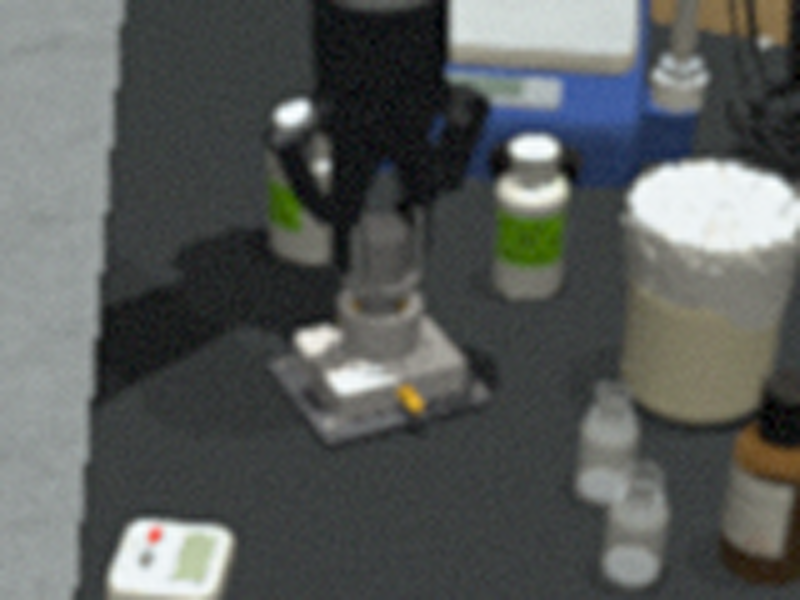

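The side view shows the plug upright over the neck at about (385,290) in the crop, its lugs just inside the rim. There is a side load, so I'll raise it clear of the thread and feel for the bore walls.

Request:
{"fn": "play_rows", "kwargs": {
  "travel": [
    [0, 0, -0.0015],
    [0, 0, -0.0015],
    [0, 0, -0.001],
    [0, 0, 0],
    [0, 0, 0]
  ],
  "rotation": [
    [0, 0, 0],
    [0, 0, 0],
    [0, 0, 0],
    [0, 0, 0],
    [0, 0, 0]
  ],
  "grip": [0, 0, 0, 0, 0]
}}

```text
clock: 10.23
position: [495.8, 166.8, 87.0]
ee_rot: [0.836, -0.549, -0.0, 0.0]
contact_force: [1.6, 1.7, 0.6]
gripper_width: 30.9
```

```bash
python3 st.py
```

```text
10.2333 [495.81 166.75  87.04] -156.6 [-0.  0.] [1.64 1.67 0.61] [ 0.28 -0.53  0.03] -0.22623582600820216 to neck in tool [ 0.28 -1.29  4.24]
```

Request:
{"fn": "play_rows", "kwargs": {
  "travel": [
    [0, 0.001, 0],
    [0, 0.001, 0],
    [0, 0, 0]
  ],
  "rotation": [
    [0, 0, 0],
    [0, 0, 0],
    [0, 0, 0]
  ],
  "grip": [0, 0, 0]
}}

```text
clock: 10.48
position: [494.7, 166.5, 87.5]
ee_rot: [0.836, -0.549, 0.0, -0.001]
contact_force: [4.0, 2.7, -0.4]
gripper_width: 30.9
```

```bash
python3 st.py
```

```text
10.4833 [494.68 166.54  87.53] -156.6 [0. 0.] [ 3.95  2.67 -0.42] [ 0.66 -1.14  0.02] -0.22687083720532505 to neck in tool [ 0.55 -2.39  4.73]
```

Request:
{"fn": "play_rows", "kwargs": {
  "travel": [
    [0, -0.001, 0],
    [0, -0.001, 0],
    [0, -0.001, 0],
    [0, 0, 0]
  ],
  "rotation": [
    [0, 0, 0],
    [0, 0, 0],
    [0, 0, 0],
    [0, 0, 0]
  ],
  "grip": [0, 0, 0, 0]
}}

```text
clock: 10.82
position: [495.6, 166.6, 87.1]
ee_rot: [0.836, -0.549, -0.001, 0.001]
contact_force: [-1.8, 2.0, 2.5]
gripper_width: 31.4
```

Request:
{"fn": "play_rows", "kwargs": {
  "travel": [
    [0, -0.001, 0],
    [0, 0, 0],
    [0, 0, 0]
  ],
  "rotation": [
    [0, 0, 0],
    [0, 0, 0],
    [0, 0, 0]
  ],
  "grip": [0, 0, 0]
}}

```text
clock: 11.07
position: [496.8, 166.8, 86.7]
ee_rot: [0.836, -0.549, -0.0, 0.001]
contact_force: [-0.5, 0.5, -0.1]
gripper_width: 31.3
```

Request:
{"fn": "play_rows", "kwargs": {
  "travel": [
    [0, -0.001, 0],
    [0, 0, 0],
    [0, 0, 0]
  ],
  "rotation": [
    [0, 0, 0],
    [0, 0, 0],
    [0, 0, 0]
  ],
  "grip": [0, 0, 0]
}}

```text
clock: 11.32
position: [497.8, 167.3, 86.8]
ee_rot: [0.836, -0.549, -0.0, 0.001]
contact_force: [-1.5, -0.4, -1.0]
gripper_width: 30.9
```

Request:
{"fn": "play_rows", "kwargs": {
  "travel": [
    [0, -0.001, 0],
    [0, 0, 0],
    [0, 0, 0]
  ],
  "rotation": [
    [0, 0, 0],
    [0, 0, 0],
    [0, 0, 0]
  ],
  "grip": [0, 0, 0]
}}

```text
clock: 11.57
position: [498.1, 167.4, 86.8]
ee_rot: [0.836, -0.549, -0.001, 0.002]
contact_force: [-4.1, -1.3, 0.2]
gripper_width: 31.3
```

Request:
{"fn": "play_rows", "kwargs": {
  "travel": [
    [0, 0.0012, 0],
    [-0.001, 0, 0],
    [0, 0, 0],
    [0, 0, 0]
  ],
  "rotation": [
    [0, 0, 0],
    [0, 0, 0],
    [0, 0, 0],
    [0, 0, 0]
  ],
  "grip": [0, 0, 0, 0]
}}

```text
clock: 11.9
position: [497.8, 168.6, 87.3]
ee_rot: [0.836, -0.549, -0.0, 0.0]
contact_force: [-2.0, -1.5, -1.4]
gripper_width: 31.1
```

Request:
{"fn": "play_rows", "kwargs": {
  "travel": [
    [-0.001, 0, 0],
    [0, 0, 0],
    [0, 0, 0]
  ],
  "rotation": [
    [0, 0, 0],
    [0, 0, 0],
    [0, 0, 0]
  ],
  "grip": [0, 0, 0]
}}

```text
clock: 12.15
position: [497.7, 169.5, 87.5]
ee_rot: [0.836, -0.549, 0.0, -0.0]
contact_force: [-1.5, -2.6, -0.3]
gripper_width: 31.1
```

Request:
{"fn": "play_rows", "kwargs": {
  "travel": [
    [0.001, 0, 0],
    [0.001, 0, 0],
    [0.001, 0, 0],
    [0, 0, 0]
  ],
  "rotation": [
    [0, 0, 0],
    [0, 0, 0],
    [0, 0, 0],
    [0, 0, 0]
  ],
  "grip": [0, 0, 0, 0]
}}

```text
clock: 12.48
position: [498.4, 167.5, 87.2]
ee_rot: [0.836, -0.549, -0.0, -0.0]
contact_force: [-4.6, 0.8, 0.5]
gripper_width: 31.3
```

Request:
{"fn": "play_rows", "kwargs": {
  "travel": [
    [0.001, 0, 0],
    [0, 0, 0],
    [0, 0, 0]
  ],
  "rotation": [
    [0, 0, 0],
    [0, 0, 0],
    [0, 0, 0]
  ],
  "grip": [0, 0, 0]
}}

```text
clock: 12.73
position: [498.7, 166.6, 87.1]
ee_rot: [0.836, -0.549, -0.0, -0.0]
contact_force: [-5.3, 1.9, -0.5]
gripper_width: 31.0
```

Request:
{"fn": "play_rows", "kwargs": {
  "travel": [
    [-0.001, 0.0006, 0],
    [-0.001, 0.0006, 0],
    [0, 0, 0],
    [0, 0, 0]
  ],
  "rotation": [
    [0, 0, 0],
    [0, 0, 0],
    [0, 0, 0],
    [0, 0, 0]
  ],
  "grip": [0, 0, 0, 0]
}}

```text
clock: 13.07
position: [497.8, 167.7, 87.5]
ee_rot: [0.836, -0.549, 0.0, -0.001]
contact_force: [-1.2, 1.1, -2.0]
gripper_width: 31.3
```

```bash
python3 st.py; python3 head.py
```

```text
13.0667 [497.84 167.72  87.48] -156.6 [0. 0.] [-1.17  1.08 -2.  ] [0.12 0.29 0.04] -0.22511528365782874 to neck in tool [0.37 0.98 4.68]
13.0667 [497.84 167.72  87.48] force [-1.17  1.08 -2.  ] head 3844 [  1.59   0.66 -29.42] worldz 116.90094450131856
tilt slopes [  0.    -0.01 -29.43]
-9 [-12.99  12.24] -6 [-14.73  14.07] -3 [-16.39  15.79] 3 [-18.04  17.44] 6 [-16.45  15.45] 9 [-14.66  13.91] flange top z 87.03707207119695 766
body top 4386 33.07807870441847
```

Request:
{"fn": "play_rows", "kwargs": {
  "travel": [
    [-0.0004, 0.0004, 0],
    [0, 0, 0.001],
    [0, 0, 0.001],
    [0, 0, 0.0005],
    [0, 0, 0]
  ],
  "rotation": [
    [0, 0, 0],
    [0, 0, 0],
    [0, 0, 0],
    [0, 0, 0],
    [0, 0, 0]
  ],
  "grip": [0, 0, 0, 0, 0]
}}

```text
clock: 13.53
position: [497.6, 167.9, 86.3]
ee_rot: [0.836, -0.548, 0.001, -0.001]
contact_force: [-2.9, -0.7, 6.2]
gripper_width: 30.9
```

Request:
{"fn": "play_rows", "kwargs": {
  "travel": [
    [0, 0, 0],
    [0, 0, 0],
    [0, 0, 0]
  ],
  "rotation": [
    [0, 0, -0.06],
    [0, 0, -0.06],
    [0, 0, -0.06]
  ],
  "grip": [0, 0, 0]
}}

```text
clock: 13.78
position: [497.0, 167.6, 84.9]
ee_rot: [0.883, -0.47, 0.0, -0.0]
contact_force: [0.3, -0.6, -1.9]
gripper_width: 31.0
```

```bash
python3 st.py
```

```text
13.7833 [497.01 167.64  84.93] -146.1 [0. 0.] [ 0.28 -0.63 -1.89] [ 0.03 -0.    0.02] -0.04314566176090585 to neck in tool [0.58 0.28 2.13]
```

The plug came free off the stop at -146 deg. Next I lower it onto the thread top.

Request:
{"fn": "play_rows", "kwargs": {
  "travel": [
    [0, 0, 0.001],
    [0, 0, 0.001],
    [0, 0, 0.001],
    [0, 0, 0],
    [0, 0, 0]
  ],
  "rotation": [
    [0, 0, 0],
    [0, 0, 0],
    [0, 0, 0],
    [0, 0, 0],
    [0, 0, 0]
  ],
  "grip": [0, 0, 0, 0, 0]
}}

```text
clock: 14.2
position: [497.2, 167.7, 83.7]
ee_rot: [0.882, -0.472, 0.001, -0.0]
contact_force: [-4.8, -0.9, 11.5]
gripper_width: 30.9
```

```bash
python3 st.py
```

```text
14.2 [497.25 167.67  83.74] -146.3 [0. 0.] [-4.83 -0.92 11.51] [-0.19  1.2   0.02] -0.04772829209122188 to neck in tool [0.47 0.49 0.94]
```

Request:
{"fn": "play_rows", "kwargs": {
  "travel": [
    [0, 0.0004, 0],
    [0, 0, 0],
    [0, 0, 0]
  ],
  "rotation": [
    [0, 0, -0.06],
    [0, 0, -0.06],
    [0, 0, -0.06]
  ],
  "grip": [0, 0, 0]
}}

```text
clock: 14.45
position: [497.6, 167.6, 83.8]
ee_rot: [0.921, -0.389, 0.001, -0.001]
contact_force: [-1.6, -2.0, 8.7]
gripper_width: 31.2
```

Request:
{"fn": "play_rows", "kwargs": {
  "travel": [
    [0, 0, 0],
    [0, 0, 0],
    [0, 0, 0]
  ],
  "rotation": [
    [0, 0, -0.06],
    [0, 0, -0.06],
    [0, 0, -0.06]
  ],
  "grip": [0, 0, 0]
}}

```text
clock: 14.7
position: [497.7, 167.3, 83.8]
ee_rot: [0.952, -0.305, 0.001, -0.001]
contact_force: [-0.8, -3.4, 10.5]
gripper_width: 30.7
```

```bash
python3 st.py
```

```text
14.7 [497.68 167.31  83.79] -125.5 [0. 0.] [-0.84 -3.37 10.49] [-0.85  0.35 -0.14] 0.3146794630331938 to neck in tool [-0.29  0.59  0.99]
```

Pressure is steady at about 10 N and it is sliding on the flat. I keep turning back.

Request:
{"fn": "play_rows", "kwargs": {
  "travel": [
    [0, 0, 0],
    [0, 0, 0],
    [0, 0, 0]
  ],
  "rotation": [
    [0, 0, -0.06],
    [0, 0, -0.06],
    [0, 0, -0.06]
  ],
  "grip": [0, 0, 0]
}}

```text
clock: 14.95
position: [497.5, 167.2, 83.7]
ee_rot: [0.976, -0.218, 0.001, -0.0]
contact_force: [-2.0, -2.5, 9.3]
gripper_width: 31.1
```

Request:
{"fn": "play_rows", "kwargs": {
  "travel": [
    [0, 0, 0],
    [0, 0, 0],
    [0, 0, 0]
  ],
  "rotation": [
    [0, 0, -0.06],
    [0, 0, -0.06],
    [0, 0, -0.06]
  ],
  "grip": [0, 0, 0]
}}

```text
clock: 15.2
position: [497.6, 167.1, 83.8]
ee_rot: [0.992, -0.13, 0.001, -0.0]
contact_force: [-0.4, -3.6, 8.8]
gripper_width: 31.1
```

```bash
python3 st.py
```

```text
15.2 [497.62 167.13  83.8 ] -104.9 [ 0. -0.] [-0.37 -3.63  8.82] [-0.97  0.26 -0.18] 0.6746343479088285 to neck in tool [-0.47  0.26  1.  ]
```

Request:
{"fn": "play_rows", "kwargs": {
  "travel": [
    [0, 0.0005, 0],
    [0, 0, 0],
    [0, 0, 0]
  ],
  "rotation": [
    [0, 0, -0.06],
    [0, 0, -0.06],
    [0, 0, -0.06]
  ],
  "grip": [0, 0, 0]
}}

```text
clock: 15.45
position: [497.5, 166.8, 83.8]
ee_rot: [0.999, -0.04, 0.001, -0.0]
contact_force: [-1.2, -2.3, 8.9]
gripper_width: 30.8
```

Request:
{"fn": "play_rows", "kwargs": {
  "travel": [
    [0, 0, 0],
    [0, 0, 0],
    [0, 0, 0]
  ],
  "rotation": [
    [0, 0, -0.06],
    [0, 0, -0.06],
    [0, 0, -0.06]
  ],
  "grip": [0, 0, 0]
}}

```text
clock: 15.7
position: [497.5, 166.8, 83.8]
ee_rot: [0.999, 0.05, 0.001, -0.0]
contact_force: [-0.5, -2.7, 11.0]
gripper_width: 31.1
```

```bash
python3 st.py
```

```text
15.7 [497.53 166.81  83.81] -84.3 [0. 0.] [-0.54 -2.71 11.04] [-0.77  0.31 -0.18] 1.0352566588366157 to neck in tool [-0.41 -0.23  1.01]
```

Request:
{"fn": "play_rows", "kwargs": {
  "travel": [
    [0, 0, 0],
    [0, 0, 0],
    [0, 0, 0]
  ],
  "rotation": [
    [0, 0, -0.05],
    [0, 0, -0.05],
    [0, 0, -0.05]
  ],
  "grip": [0, 0, 0]
}}

```text
clock: 15.95
position: [497.9, 166.8, 83.6]
ee_rot: [0.992, 0.125, 0.002, 0.0]
contact_force: [0.9, -3.1, 6.0]
gripper_width: 31.0
```

Request:
{"fn": "play_rows", "kwargs": {
  "travel": [
    [0, 0, 0],
    [0, 0, 0],
    [0, 0, 0]
  ],
  "rotation": [
    [0, 0, -0.04],
    [0, 0, -0.04],
    [0, 0, -0.04]
  ],
  "grip": [0, 0, 0]
}}

```text
clock: 16.2
position: [496.6, 166.9, 82.1]
ee_rot: [0.983, 0.183, 0.001, -0.0]
contact_force: [0.6, 0.5, -1.2]
gripper_width: 30.7
```

```bash
python3 st.py
```

```text
16.2 [496.64 166.87  82.13] -68.9 [0. 0.] [ 0.63  0.52 -1.19] [-0.02 -0.03  0.03] 1.3047579866319587 to neck in tool [ 0.48  0.05 -0.67]
```

It dropped: z went from 83.8 to 82.1 with no load, at -69 deg. I follow it down without turning.

Request:
{"fn": "play_rows", "kwargs": {
  "travel": [
    [0, 0, 0.001],
    [0, 0, 0.001],
    [0, 0, 0.001],
    [0, 0, 0]
  ],
  "rotation": [
    [0, 0, 0],
    [0, 0, 0],
    [0, 0, 0],
    [0, 0, 0]
  ],
  "grip": [0, 0, 0, 0]
}}

```text
clock: 16.53
position: [496.0, 166.7, 78.3]
ee_rot: [0.983, 0.183, -0.0, 0.0]
contact_force: [0.4, -1.5, -2.2]
gripper_width: 30.8
```

```bash
python3 st.py
```

```text
16.5333 [496.03 166.74  78.31] -69.0 [-0. -0.] [ 0.38 -1.49 -2.18] [-0.04 -0.07 -0.04] 1.3034921970025168 to neck in tool [ 1.09  0.14 -4.49]
```

Request:
{"fn": "play_rows", "kwargs": {
  "travel": [
    [0.0009, -0.0002, 0],
    [0, 0, 0.0007],
    [0, 0, 0.0007],
    [0, 0, 0.0005],
    [0, 0, 0]
  ],
  "rotation": [
    [0, 0, 0],
    [0, 0, 0],
    [0, 0, 0],
    [0, 0, 0],
    [0, 0, 0]
  ],
  "grip": [0, 0, 0, 0, 0]
}}

```text
clock: 16.95
position: [497.0, 167.4, 77.0]
ee_rot: [0.983, 0.183, 0.0, 0.0]
contact_force: [-0.8, -0.0, -0.8]
gripper_width: 30.9
```

```bash
python3 st.py
```

```text
16.95 [497.04 167.4   77.03] -68.9 [0. 0.] [-0.78 -0.01 -0.8 ] [0.02 0.16 0.  ] 1.3044606456301637 to neck in tool [-0.09  0.39 -5.77]
```

Request:
{"fn": "play_rows", "kwargs": {
  "travel": [
    [0, 0, 0.0007],
    [0, 0, 0.0007],
    [0, 0, 0.0006],
    [0, 0, 0]
  ],
  "rotation": [
    [0, 0, 0],
    [0, 0, 0],
    [0, 0, 0],
    [0, 0, 0]
  ],
  "grip": [0, 0, 0, 0]
}}

```text
clock: 17.28
position: [497.2, 167.5, 76.5]
ee_rot: [0.983, 0.183, 0.0, 0.0]
contact_force: [-3.7, -0.8, 9.3]
gripper_width: 30.8
```

```bash
python3 st.py
```

```text
17.2833 [497.21 167.46  76.54] -68.9 [ 0. -0.] [-3.69 -0.8   9.27] [-0.11  1.17  0.01] 1.3045477103696308 to neck in tool [-0.26  0.4  -6.26]
```

It is seated in the thread starts at z of about 76.6. Now I screw it clockwise, 0.31 mm for each 0.08 rad.

Request:
{"fn": "play_rows", "kwargs": {
  "travel": [
    [0, 0, -0.0006],
    [0, 0, 0.0003],
    [0, 0, 0.0003],
    [0, 0, 0.0003],
    [0, 0, 0.0003]
  ],
  "rotation": [
    [0, 0, 0],
    [0, 0, 0.08],
    [0, 0, 0.08],
    [0, 0, 0.08],
    [0, 0, 0.08]
  ],
  "grip": [0, 0, 0, 0, 0]
}}

```text
clock: 17.7
position: [497.3, 168.0, 75.5]
ee_rot: [1.0, 0.023, 0.001, -0.001]
contact_force: [-4.2, 2.0, 6.5]
gripper_width: 31.0
```

```bash
python3 st.py
```

```text
17.7 [497.32 168.04  75.49] -87.4 [0. 0.] [-4.17  2.    6.51] [0.61 1.03 0.09] 0.980826246692912 to neck in tool [-0.26  1.02 -7.32]
```

Request:
{"fn": "play_rows", "kwargs": {
  "travel": [
    [0, 0, 0.0003],
    [0, 0, 0.0003],
    [0, 0, 0.0003],
    [0, 0, 0.0003]
  ],
  "rotation": [
    [0, 0, 0.08],
    [0, 0, 0.08],
    [0, 0, 0.08],
    [0, 0, 0.08]
  ],
  "grip": [0, 0, 0, 0]
}}

```text
clock: 18.03
position: [497.5, 168.1, 74.3]
ee_rot: [0.991, -0.137, 0.001, -0.001]
contact_force: [-3.4, 1.4, 5.4]
gripper_width: 31.1
```

```bash
python3 st.py
```

```text
18.0333 [497.45 168.11  74.27] -105.8 [0. 0.] [-3.38  1.39  5.4 ] [0.54 0.99 0.04] 0.6607599744858802 to neck in tool [-0.03  1.14 -8.54]
```

Request:
{"fn": "play_rows", "kwargs": {
  "travel": [
    [-0.0004, 0, 0.0003],
    [0, 0, 0.0003],
    [0, 0, 0.0003],
    [0, 0, 0.0003]
  ],
  "rotation": [
    [0, 0, 0.08],
    [0, 0, 0.08],
    [0, 0, 0.08],
    [0, 0, 0.08]
  ],
  "grip": [0, 0, 0, 0]
}}

```text
clock: 18.37
position: [497.4, 168.3, 73.1]
ee_rot: [0.956, -0.293, 0.001, -0.001]
contact_force: [-2.6, 0.8, 5.6]
gripper_width: 31.0
```

```bash
python3 st.py
```

```text
18.3667 [497.37 168.3   73.08] -124.1 [0. 0.] [-2.57  0.82  5.62] [0.39 0.51 0.05] 0.340145151727963 to neck in tool [ 0.52  1.2  -9.73]
```

Request:
{"fn": "play_rows", "kwargs": {
  "travel": [
    [0, 0, 0.0003],
    [0, 0, 0.0003],
    [0, 0, 0.0003],
    [0, 0, 0.0003]
  ],
  "rotation": [
    [0, 0, 0.08],
    [0, 0, 0.08],
    [0, 0, 0.08],
    [0, 0, 0.08]
  ],
  "grip": [0, 0, 0, 0]
}}

```text
clock: 18.7
position: [497.6, 168.4, 71.9]
ee_rot: [0.897, -0.442, 0.001, -0.001]
contact_force: [-2.1, 2.3, 4.1]
gripper_width: 30.9
```

```bash
python3 st.py
```

```text
18.7 [497.57 168.43  71.9 ] -142.4 [0. 0.] [-2.08  2.29  4.15] [0.54 0.47 0.07] 0.020108527561582906 to neck in tool [  0.85   1.21 -10.9 ]
```

Request:
{"fn": "play_rows", "kwargs": {
  "travel": [
    [0, 0, 0.0003],
    [0, 0, 0.0003],
    [0, 0, 0.0003]
  ],
  "rotation": [
    [0, 0, 0.08],
    [0, 0, 0.08],
    [0, 0, 0.08]
  ],
  "grip": [0, 0, 0]
}}

```text
clock: 18.95
position: [497.6, 168.4, 71.0]
ee_rot: [0.838, -0.546, 0.001, -0.002]
contact_force: [-2.0, 1.2, 5.0]
gripper_width: 31.4
```

```bash
python3 st.py
```

```text
18.95 [497.59 168.41  71.01] -156.2 [0. 0.] [-1.99  1.24  5.02] [0.43 0.36 0.05] -0.2199407172199492 to neck in tool [  1.08   0.97 -11.79]
```

Request:
{"fn": "play_rows", "kwargs": {
  "travel": [
    [0, 0, 0.0002],
    [0, 0, 0.0002]
  ],
  "rotation": [
    [0, 0, 0.05],
    [0, 0, 0.05]
  ],
  "grip": [0, 0]
}}

```text
clock: 19.12
position: [497.7, 168.5, 70.6]
ee_rot: [0.81, -0.586, 0.001, -0.002]
contact_force: [-1.4, 1.7, 4.5]
gripper_width: 31.0
```

```bash
python3 st.py
```

```text
19.1167 [497.72 168.5   70.64] -161.8 [0. 0.] [-1.41  1.68  4.47] [0.54 0.38 0.02] -0.3185016919425103 to neck in tool [  1.22   1.01 -12.17]
```

Torque is still near 0. I take small steps until the flange seats.

Request:
{"fn": "play_rows", "kwargs": {
  "travel": [
    [0, 0, 0.0001],
    [0, 0, 0.0001]
  ],
  "rotation": [
    [0, 0, 0.04],
    [0, 0, 0.03]
  ],
  "grip": [0, 0]
}}

```text
clock: 19.28
position: [497.7, 168.5, 70.5]
ee_rot: [0.789, -0.614, 0.001, -0.002]
contact_force: [-1.1, 1.7, 4.9]
gripper_width: 31.1
```

```bash
python3 st.py
```

```text
19.2833 [497.75 168.51  70.46] -165.8 [0. 0.] [-1.08  1.72  4.9 ] [0.33 0.35 0.07] -0.3877585729798448 to neck in tool [  1.29   0.96 -12.34]
```

Request:
{"fn": "play_rows", "kwargs": {
  "travel": [
    [0, 0, 0.0001],
    [0, 0, 0.0001]
  ],
  "rotation": [
    [0, 0, 0.03],
    [0, 0, 0.03]
  ],
  "grip": [0, 0]
}}

```text
clock: 19.45
position: [497.9, 168.3, 70.5]
ee_rot: [0.771, -0.637, 0.001, -0.002]
contact_force: [-0.5, 0.4, 5.2]
gripper_width: 30.9
```

```bash
python3 st.py
```

```text
19.45 [497.87 168.32  70.45] -169.2 [0. 0.] [-0.5  0.4  5.2] [0.04 0.29 0.05] -0.4473017216720946 to neck in tool [  1.14   0.96 -12.35]
```

Request:
{"fn": "play_rows", "kwargs": {
  "travel": [
    [0, 0, 0.0001],
    [0, 0, 0.0001]
  ],
  "rotation": [
    [0, 0, 0.03],
    [0, 0, 0.03]
  ],
  "grip": [0, 0]
}}

```text
clock: 19.62
position: [497.9, 168.2, 70.5]
ee_rot: [0.751, -0.66, 0.001, -0.001]
contact_force: [-0.8, 0.2, 7.9]
gripper_width: 31.4
```

```bash
python3 st.py
```

```text
19.6167 [497.9  168.15  70.45] -172.6 [0. 0.] [-0.84  0.21  7.95] [-0.06  0.48  0.11] -0.5072725195492993 to neck in tool [  1.03   0.9  -12.35]
```

Request:
{"fn": "play_rows", "kwargs": {
  "travel": [
    [0, 0, 0],
    [0, 0, 0]
  ],
  "rotation": [
    [0, 0, 0.04],
    [0, 0, 0.03]
  ],
  "grip": [0, 0]
}}

```text
clock: 19.78
position: [497.9, 168.0, 70.4]
ee_rot: [0.728, -0.686, 0.001, -0.001]
contact_force: [-1.0, -0.2, 7.8]
gripper_width: 31.2
```

```bash
python3 st.py
```

```text
19.7833 [497.9  168.04  70.44] -176.6 [0. 0.] [-1.02 -0.15  7.81] [-0.24  0.3   0.1 ] -0.577616003722438 to neck in tool [  0.98   0.82 -12.36]
```

Request:
{"fn": "play_rows", "kwargs": {
  "travel": [
    [0, 0, 0],
    [0, 0, 0]
  ],
  "rotation": [
    [0, 0, 0.03],
    [0, 0, 0.02]
  ],
  "grip": [0, 0]
}}

```text
clock: 19.95
position: [497.9, 168.0, 70.4]
ee_rot: [0.71, -0.704, 0.001, -0.001]
contact_force: [-0.5, -0.7, 6.7]
gripper_width: 31.1
```

```bash
python3 st.py; python3 head.py
```

```text
19.95 [497.92 167.97  70.45] -179.5 [0. 0.] [-0.51 -0.74  6.7 ] [-0.22  0.26  0.08] -0.62713681464726 to neck in tool [  0.95   0.79 -12.36]
19.95 [497.92 167.97  70.45] force [-0.51 -0.74  6.7 ] head 3846 [  2.17   0.67 -29.47] worldz 99.91157043919691
tilt slopes [ -0.    -0.01 -29.48]
-9 [-12.28  12.95] -6 [-13.85  14.52] -3 [-15.44  16.14] 3 [-17.22  18.09] 6 [-15.88  16.3 ] 9 [-13.99  14.68] flange top z 69.71539942779405 1144
body top 5160 33.09175018247258
```

Request:
{"fn": "play_rows", "kwargs": {
  "travel": [
    [0, 0, 0],
    [0, 0, 0],
    [0, 0, 0]
  ],
  "rotation": [
    [0, 0, 0.02],
    [0, 0, 0.02],
    [0, 0, 0.02]
  ],
  "grip": [0, 0, 0]
}}

```text
clock: 20.25
position: [497.9, 167.9, 70.5]
ee_rot: [-0.689, 0.725, -0.001, 0.001]
contact_force: [-0.5, -1.1, 6.4]
gripper_width: 31.4
```

```bash
python3 st.py
```

```text
20.25 [497.9  167.91  70.45] 177.1 [0. 0.] [-0.54 -1.14  6.41] [-0.25  0.33  0.14] -0.6867355836545564 to neck in tool [  0.93   0.72 -12.35]
```

The torque is rising slightly, to 0.14 N m, and the flange is seated. I ease off, let go and retreat upward.

Request:
{"fn": "play_rows", "kwargs": {
  "travel": [
    [0, 0, -0.0005],
    [0, 0, 0],
    [0, 0, 0],
    [0, 0, 0],
    [0, 0, 0],
    [0, 0, 0],
    [0, 0, 0],
    [0, 0, -0.005],
    [0, 0, -0.02],
    [0, 0, -0.03],
    [0, 0, -0.03],
    [0, 0, 0]
  ],
  "rotation": [
    [0, 0, 0],
    [0, 0, 0],
    [0, 0, 0],
    [0, 0, 0],
    [0, 0, 0],
    [0, 0, 0],
    [0, 0, 0],
    [0, 0, 0],
    [0, 0, 0],
    [0, 0, 0],
    [0, 0, 0],
    [0, 0, 0]
  ],
  "grip": [0, 0.5, 0.7, 1, 1, 1, 1, 1, 1, 1, 1, 1]
}}

```text
clock: 21.25
position: [500.2, 169.2, 160.8]
ee_rot: [-0.689, 0.724, -0.002, 0.006]
contact_force: [0.2, 0.8, 1.2]
gripper_width: 85.1
```

```bash
python3 st.py
python3 - <<'E'
from h import *
np.set_printoptions(precision=2,suppress=True)
d=cam("wrist"); cv2.imwrite("pics/w9.png",d["image"]); h=hexfit(d,(497,167.5),98,5,24); print(h)
P=cloud(d); r=np.hypot(P[...,0]-h[3][0],P[...,1]-h[3][1])
m=(r>18.8)&(r<22)&(P[...,2]>60)&(P[...,2]<78); print("flange top",np.median(P[m][:,2]),m.sum())
m=(r>30)&(r<52)&(abs(P[...,2]-32)<4); print("body",np.median(P[m][:,2]))
m=(r<12)&(abs(P[...,2]-99)<4); q=P[m]; print("head slopes",np.linalg.lstsq(np.c_[q[:,:2],np.ones(len(q))],q[:,2],rcond=None)[0][:2])
E
```

```text
21.25 [500.16 169.24 160.83] 177.2 [0.01 0.01] [0.18 0.84 1.16] [ 0.07 -0.06  0.05] -0.6860331399854293 to neck in tool [ 2.86  3.81 77.98]
(1755, np.float64(99.77449627926222), (495.8989562988281, 168.12481689453125, 18.495594024658203), array([495.75, 166.84,  99.62]), np.float64(57.011582355780156), np.float64(31.75870240795254), np.float64(34.40359736534791))
flange top 69.99580283047317 461
body 33.00186003506792
head slopes [-0.    0.01]
```

View pics/w9.png

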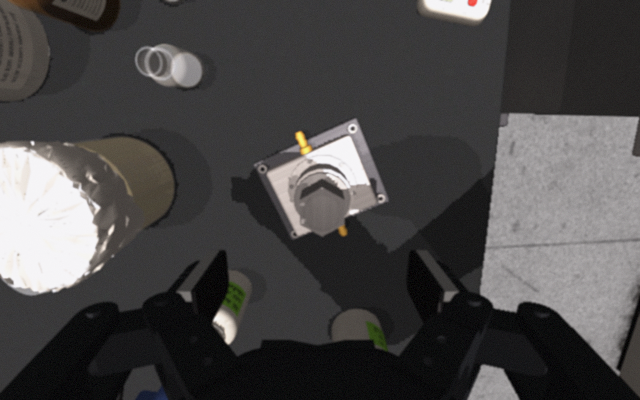

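The wrist view shows the plug home in the neck at about (322,200), released and upright, with the bystanders standing. The heights agree with home, so I hand in.

```bash
python3 -c "
from bench import workorder
print(workorder.job_done())"
```

```text
the job is handed in; nothing more can be done
None
```

The plug is screwed home in the port neck, released and standing upright. I handed the job in at about 21 s of the 72 s allowed; no verdict was reported.

- **What I did:** I gripped the plug by its hex head and set it in the neck. The lugs first landed on the stops, so I lifted slightly and turned back, centring the plug by feel. It dropped into the thread starts at about 77° of turning back. I then screwed it clockwise by about 114° until the flange stopped descending. The torque at the end was about 0.14 N m.
- **Forces:** the highest downward push I read was about 19 N, during the first contact on the stops. Side forces stayed at about 7 N or less, and I only read forces at the end of each move.
- **Last checks:**
  - After correcting the 1 mm depth bias seen on the cell's body, the flange top is at about 69 mm, where 69 is home.
  - The head top reads about 98–98.7 mm, where 98 is home.
  - The head's tilt is about 0.01 rad.
  - The gripper is fully open and about 90 mm above its release height.
- **Disagreements:**
  - The camera positions were off by about 1.5–2 mm sideways.
  - Contact heights were about 1 mm above my estimates.
  - I checked the bystanders only by eye in the last wrist view, which does not show all of them; those in view looked undisturbed.

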